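Park the index plunger of the large turntable

ROBOT

A 6-joint arm with a two-finger parallel gripper is mounted at the origin on a cart in front of the work surface, level with it; the furniture and walls round the work are solid. World frame = base frame: x ahead of the robot, y to its left, z up, the work surface at z = 0. Lengths are in m, angles in rad, forces in N, time in s.
With the tool pointing down it reaches from about 0.35 to 0.775 m from the base axis. Payload 7.3 kg.
Tool frame: the origin (TCP) lies midway between the tips of the shut fingers; the grasp point (between the pads) lies robot.grasp_offset behind it (robot.grasp_offset is the distance from the TCP to the grasp point, in m); z points along the fingers, x is the direction in which the jaws open and shut, and the axes are right-handed (so a half turn about z gives the same grasp; the last joint's range is limited). The gripper opens to 92 mm and grips with 3 to 60 N. Pads are 19 mm wide; open, the fingers measure 130 mm over their backs; the gripper's body (75 mm by 190 mm) begins 47 mm behind the grasp point.
Start: joints at [-1.422, 0.342, 1.524, -0, 1.275, -0.146], TCP at [0.153, -0.502, 0.195] pointing down, gripper open.
Joint ranges: [-2.53, 2.53], [-0.77, 2.02], [0.04, 2.7], [-1, 4.14], [0.28, 2.66], [-3.11, 3.11]. Speed limits (rad/s): [2.57, 2.57, 3.14, 3.14, 3.14, 3.14].

INTERFACE

Orientations are given as [roll, pitch, yaw] about the fixed x, y, z axes, in that order (R = Rz(yaw) Ry(pitch) Rx(roll)).
In Python, from cell import robot gives the robot as it stands. The module is installed in compiled form; this text tells all that it offers.
- The arm moves only by the tool move_arm, never from a script. Its argument "increments" is a list of rows, each a list of 7 numbers: the finger opening in mm, from 0 to 91.8, then the shift along the tool's x, y, z in mm, then the turn, a rotation vector about the tool's x, y, z in rad. A call has 1 to 12 rows; each row shifts and turns the pose as measured when the row begins, along the tool's axes as they then stand; what a row does not reach is not made up. A row lasts 1/8 s, in which the tool goes at most 62.5 mm and 10.7 degrees, less where a joint would pass 70% of its speed; a pose out of reach is approached as far as the arm can. A call is refused whole if a number of a shift passes 62.5 or a number of a turn 0.188, either way. A call with a gripper value outside its range is refused whole. The fingers move at their own pace and stop on an object; "newtons" is the grip in N (left out, the last holds). Time passes only in rows, so rows that do not move let the fingers close. It gives the time, the measured TCP pose, the force and the opening at its end, in the units of the state.
- robot.observe(): the state, without advancing time (a new reading comes with each control period).
- robot.read_camera(name): name is "side" or "top"; returns a dict with "img" (420x560x3 uint8, red, green, blue), "fx", "fy", "cx", "cy" (pixels), "k1" (the pictures are not rectified: a ray, as slopes to the right and down, at radius r is drawn at 1 + k1 r^2 times it, then the intrinsics apply), "T" (4x4, takes a point from camera to world coordinates). Camera axes: x right, y down, z forward; pixel columns grow to the right and rows downward; lengths in m; the calibration is good to about 2 mm. A picture is of the moment at which its call begins. There is no depth.
- robot.hand_in(): hands the job in, once; it reports no verdict.
Trained networks look in the newest picture that a camera, given by its name, has taken for a name from the list of things; names that differ only in an ending like _2 or _b are one class to them, and where a whole thing is asked for, a point or a joint stands for the part that bears it (a point fixed in the world has none). Each returns a list of dicts, best first, with "conf" (0 to 1); they miss things now and then, are a little off and sometimes report something else, mostly with a low value. They report only what shows in the picture. A call takes as long as a camera call. They do not tell look-alikes from the thing itself.
- robot.look_for(thing, camera): "rect" ([left, top, width, height] in pixels, round what is visible of it).
The state is a dict: "time": time; "qpos": joint angles; "qvel": joint speeds; "joint_efforts": joint torques, N m; "tool_pos": TCP position; "tool_rot": TCP orientation; "contact_force": force on the tool from outside, world axes, zero at the start; "torque": the same for the moment, N m; "opening": finger opening in m.
Only numpy, scipy, OpenCV 4.12 (cv2) and the standard library are available. Lean on these libraries where they do the work, as an engineer would, in place of code of your own. Each camera call takes 0.05 s, during which the arm holds its last target.

TASK

Unlock the large turntable, the one with the conical flask standing on it: pull its sprung index plunger up by the black grip, twist it about a quarter turn and let it down into the rest notch, so that it stays retracted when you let go. Leave the small turntable's plunger seated and do not upset the flask.

Things in the scene. Friction and masses are not known exactly. Their poses are not given: they have to be found in the camera images.
- large_grip (a point): Centre of the black wing grip on the index plunger of the LARGE turntable (toothed disc 144 mm across). The upright bar is 48 mm long (x axis), 12 thick (y), 26 high (z up): pinch its 12 mm from above. Centre 106 mm above the worktop when seated; 9 mm stem below it, then a 35 mm steel sleeve, top at 79 mm. The point rises and turns with the grip. Seated, the disc's centre is 66 mm along its -x.
- large_lift (a joint): Rise of that plunger, m: 0 seated (cannot turn), stop 0.042. A spring pulls it down, 7 N seated to 11 N at the top. Above 0.021 (0.030 is good) it turns either way, up to 110 degrees. Let down after a turn of 65 to 110 degrees (80 to 90 is good) its cross pin rests in the notch at 0.016; turned less, it lands on the sleeve's rim (0.021) or drops back into its slot (0).
- small_grip (a point): Centre of the same kind of grip, of the same size and height, on the SMALL turntable (toothed disc 92 mm across), whose plunger must stay seated. Axes as for the large one; the disc's centre is 40 mm along its -x.
- flask_mid (a point): Centre (44 mm up) of the loose glass conical flask, 52 mm across and 88 mm tall, that stands upright on the large disc (disc top 28 mm above the worktop), about 95 mm from the plunger's axis. z is its axis.
There are look-alikes about, which are no part of the job. Leave any blue or brown look-alike of the part that bears flask_mid alone. What is shaped like the part that bears large_grip but red is not meant.

How it is judged:
By the outcome, as a careful person would: the job done as asked, in the order asked, and still so for the second after the job is handed in, with the robot touching nothing.
It also fails if it takes over 32 s, if anything falls off the work surface, if the arm or the gripper's body presses on something with over 40 N, if the wrist force passes 120 N, or if a joint passes its speed limit or range.

## Working session

There is one attempt and no reset: what is moved stays moved. The work goes in short steps, Python scripts to look and compute and a tool call to move; the robot and the scene stay as the last step left them, time stands still between calls to the robot, and variables do not carry over. Pictures are saved under pics/ and viewed, and the job is handed in when it is done.

Besides the shell and the picture viewer there is one more tool, called after "Request:" in YAML: its name, and indented under it one key for each argument. move_arm: Moves the arm, as the interface text tells. Its arguments: {"type":"object","properties":{"increments":{"type":"array"},"newtons":{"type":"number"}},"required":["increments"]}

```bash
mkdir -p pics; cat > h.py <<'E'
import numpy as np, cv2
from cell import robot
def ray(c,u,v):
    x=(u-c["cx"])/c["fx"]; y=(v-c["cy"])/c["fy"]
    rd=np.hypot(x,y); r=rd
    for _ in range(30): r=rd/(1+c["k1"]*r*r)
    s=r/rd if rd>0 else 1
    T=np.array(c["T"]); return T[:3,3],T[:3,:3]@np.array([x*s,y*s,1])
def atz(c,u,v,z):
    o,d=ray(c,u,v); return o+d*(z-o[2])/d[2]
def proj(c,p):
    T=np.array(c["T"]); q=T[:3,:3].T@(np.array(p)-T[:3,3]); x,y=q[0]/q[2],q[1]/q[2]
    k=1+c["k1"]*(x*x+y*y); return np.array([c["fx"]*x*k+c["cx"],c["fy"]*y*k+c["cy"]])
def save(c,n): cv2.imwrite("pics/"+n,c["img"][:,:,::-1])
E
python3 - <<'E'
from h import *
print(robot.observe(), robot.grasp_offset)
for n in("top","side"):
    c=robot.read_camera(n); save(c,n+"1.png"); print(n,c["fx"],c["k1"],np.array(c["T"]).round(3).tolist())
    for t in("large_grip","small_grip","flask_mid"):
        print(t,[(np.round(d["rect"]).tolist(),round(d["conf"],2)) for d in robot.look_for(t,n)])
E
```

```text
{'time': 0.0, 'qpos': array([-1.42199173e+00,  3.42708304e-01,  1.52503308e+00, -4.93802259e-06,
        1.27541619e+00, -1.46034408e-01]), 'qvel': array([ 0.00132593,  0.00011802,  0.00166921, -0.00126414,  0.00163962,
       -0.00199793]), 'joint_efforts': array([ 1.41525859e-03, -4.31232297e+01, -2.44225538e+01,  7.18342862e-02,
        5.59650629e-02, -1.44923843e-04]), 'tool_pos': array([ 0.15248956, -0.50187533,  0.19444689]), 'tool_rot': array([-3.14136960e+00,  1.54895045e-03, -1.27595571e+00]), 'contact_force': array([0.29451054, 0.47329673, 0.5675664 ]), 'torque': array([ 0.01325601,  0.01590319, -0.00467797]), 'opening': 0.09159291263494285} 0.0188
top 395.47077712972487 -0.09816425421408195 [[-0.023, -0.986, 0.166, 0.332], [-1.0, 0.02, -0.016, -0.152], [0.012, -0.166, -0.986, 1.286], [0.0, 0.0, 0.0, 1.0]]
large_grip [([271.0, 195.0, 9.0, 9.0], 0.63), ([396.0, 148.0, 12.0, 18.0], 0.44)]
small_grip []
flask_mid [([214.0, 218.0, 18.0, 14.0], 0.72), ([263.0, 256.0, 13.0, 18.0], 0.66), ([262.0, 225.0, 14.0, 17.0], 0.6)]
side 542.2577722808537 0.04025768759745134 [[0.91, -0.25, 0.33, 0.032], [-0.414, -0.586, 0.697, -1.175], [0.019, -0.771, -0.636, 1.015], [0.0, 0.0, 0.0, 1.0]]
large_grip [([418.0, 282.0, 22.0, 16.0], 0.59), ([286.0, 192.0, 22.0, 15.0], 0.49)]
small_grip [([218.0, 132.0, 19.0, 16.0], 0.61)]
flask_mid [([245.0, 166.0, 16.0, 33.0], 0.78), ([214.0, 212.0, 22.0, 32.0], 0.68)]
```

View pics/top1.png

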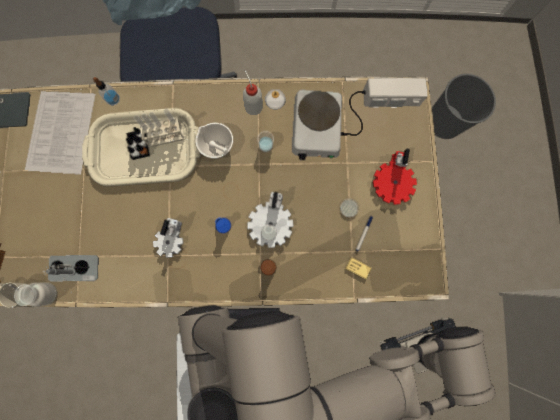

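View pics/side1.png

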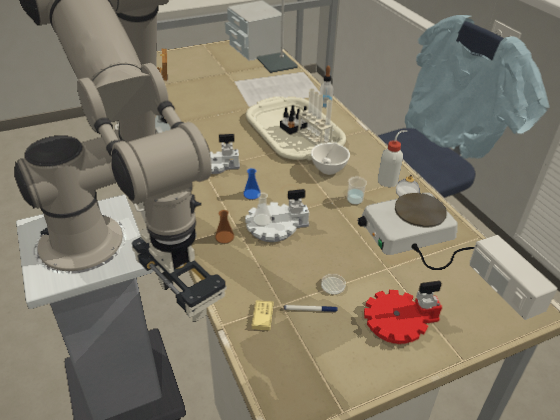

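```bash
python3 - <<'E'
from h import *
for n,(x,y,w,h) in (("top",(180,120,240,170)),("side",(190,100,260,210))):
    im=cv2.imread(f"pics/{n}1.png")[y:y+h,x:x+w]
    cv2.imwrite(f"pics/{n}1z.png",cv2.resize(im,None,fx=2.8,fy=2.8,interpolation=cv2.INTER_CUBIC))
E
```

```text
(no output)
```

View pics/top1z.png

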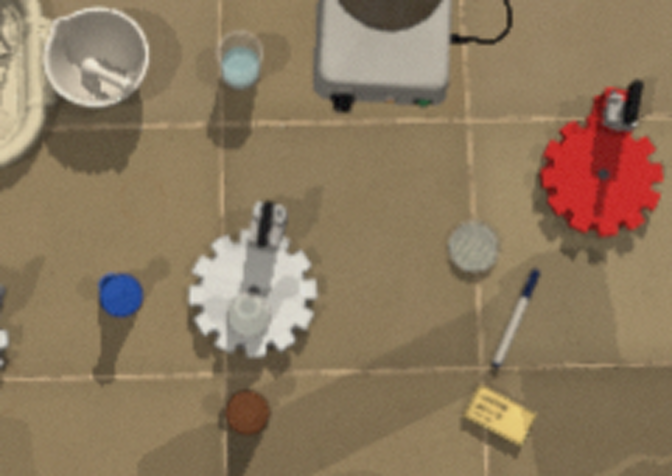

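View pics/side1z.png

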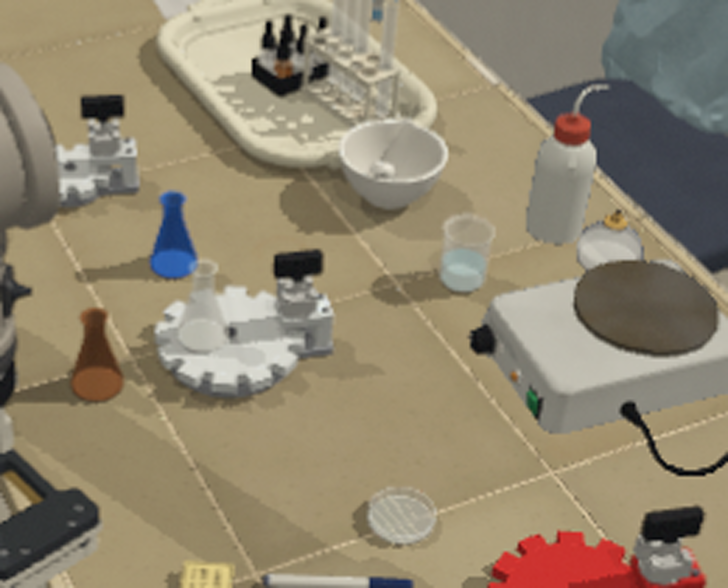

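The large grip shows at about (275,199) in the top view and (296,194) in the side view. The flask on its disc is at about (268,232) in the top view. I'll zoom in to measure more closely.

```bash
python3 - <<'E'
from h import *
c=robot.read_camera("top"); s=robot.read_camera("side")
for n,k,(x,y,w,h) in (("t",c,(240,180,60,75)),("s",s,(240,175,80,70))):
    im=k["img"][y:y+h,x:x+w,::-1]
    cv2.imwrite(f"pics/{n}2z.png",cv2.resize(im,None,fx=8,fy=8,interpolation=cv2.INTER_CUBIC))
def tri(a,b):
    o1,d1=ray(c,*a);o2,d2=ray(s,*b)
    t=np.linalg.lstsq(np.c_[d1,-d2],o2-o1,rcond=None)[0]
    p,q=o1+t[0]*d1,o2+t[1]*d2; return (p+q)/2,np.linalg.norm(p-q)
# dark blobs
for k,(x,y,w,h) in((c,(264,186,20,26)),(s,(283,185,28,20))):
    im=k["img"][y:y+h,x:x+w].max(2); m=(im<60).astype(np.uint8)
    n,l,st,ce=cv2.connectedComponentsWithStats(m); i=1+np.argmax(st[1:,4]); print(st[i],ce[i]+[x,y])
    ys,xs=np.where(l==i); r=cv2.minAreaRect(np.c_[xs,ys].astype(np.float32)); print(r)
print(tri((275,199),(296.4,194.3)))
print(atz(c,270.4,224.3,.03))
E
```

```text
[ 8  6  5 16 48] [274.1875     199.70833333]
((10.391892433166504, 13.648649215698242), (3.2879798412323, 15.289106369018555), 9.462321281433105)
[  5   5  17  11 142] [295.90140845 194.18309859]
((13.0, 10.0), (10.0, 16.0), 90.0)
(array([ 0.55515645, -0.1618279 ,  0.10691354]), np.float64(0.001112781550588487))
[ 0.48714946 -0.14581667  0.03      ]
```

View pics/t2z.png

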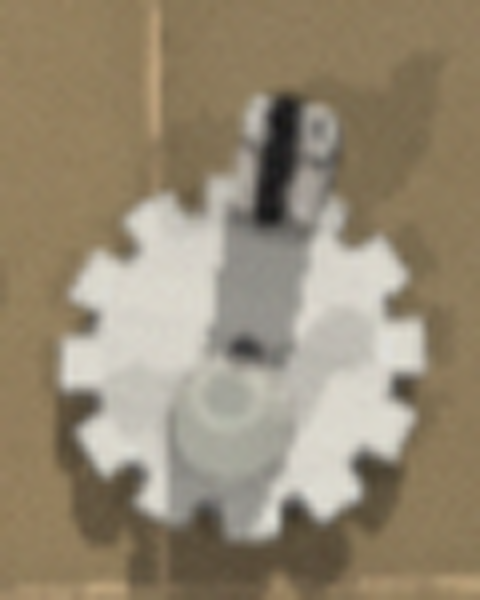

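View pics/s2z.png

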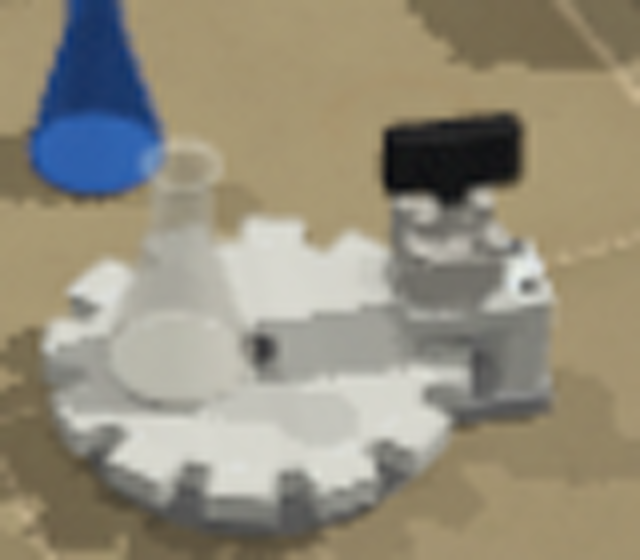

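```bash
cat >> h.py <<'E'
from scipy.optimize import minimize
def fitbar(views,x0,z=None,thr=70):
    # views: list of (cam,(x,y,w,h)); fits box 48x12x26
    soft=[];S=8
    for k,(x,y,w,h) in views:
        im=k["img"][y:y+h,x:x+w].max(2).astype(float)
        soft.append((k,x,y,w,h,np.clip((150-im)/120,0,1)))
    def cost(p):
        X,Y,yaw=p[:3]; Z=p[3] if z is None else z; t=0
        C=np.array([[a,b,g] for a in(-.024,.024) for b in(-.006,.006) for g in(-.013,.013)])
        R=np.array([[np.cos(yaw),-np.sin(yaw),0],[np.sin(yaw),np.cos(yaw),0],[0,0,1]])
        W=C@R.T+[X,Y,Z]
        for k,x,y,w,h,s in soft:
            q=np.array([proj(k,v) for v in W])-[x,y]+.5
            m=np.zeros((h*S,w*S),np.uint8); cv2.fillConvexPoly(m,cv2.convexHull((q*S).round().astype(np.int32)),255)
            m=cv2.resize(m,(w,h),interpolation=cv2.INTER_AREA)/255.
            t+=((m-s)**2).sum()
        return t
    best=None
    for dy in(-.15,0,.15):
        x=np.array(x0,float);x[2]+=dy
        sim=np.vstack([x]+[x+np.eye(len(x))[i]*[.006,.006,.15,.006][i] for i in range(len(x))])
        r=minimize(cost,x,method="Nelder-Mead",options=dict(initial_simplex=sim,xatol=1e-4,fatol=1e-3,maxiter=400))
        if best is None or r.fun<best.fun: best=r
    return best.x,best.fun
E
python3 - <<'E'
from h import *
c=robot.read_camera("top"); s=robot.read_camera("side")
vs=[(c,(268,188,12,24)),(s,(283,186,26,14))]
for v in (vs,vs[:1],vs[1:]):
    print(fitbar(v,[.555,-.162,-.2],.106))
print(fitbar(vs,[.555,-.162,-.2,.106]))
# flask: rim top at z=.116
for d in robot.look_for("flask_mid","top"): print(d)
print("rim",atz(c,240+232/8,180+398/8,.116),"base",atz(c,240+235/8,180+425/8,.028))
print("dots disc", atz(c,240+243/8,180+350/8,.03))
E
```

```text
(array([ 0.55382861, -0.15999167, -0.17389741]), np.float64(23.874253652441368))
(array([ 0.55308834, -0.1593719 , -0.19910437]), np.float64(5.855591839677047))
(array([ 0.55488905, -0.1605078 , -0.01470412]), np.float64(12.931264657823913))
(array([ 0.55424566, -0.15955713, -0.143248  ,  0.10456347]), np.float64(22.756794982698963))
{'rect': [260.1, 258.5, 14.9, 16.0], 'conf': 0.72}
{'rect': [212.6, 220.5, 17.0, 14.0], 'conf': 0.6}
{'rect': [262.7, 222.8, 12.5, 17.9], 'conf': 0.49}
rim [ 0.46027295 -0.14176047  0.116     ] base [ 0.45909876 -0.14198149  0.028     ]
dots disc [ 0.48892264 -0.14577125  0.03      ]
```

Request:
move_arm:
  increments:
    - [91,0,0,-20,0,0,0.165]
    - [91,0,0,-10,0,0,0.165]
    - [91,0,0,0,0,0,0.165]
    - [91,0,0,0,0,0,0]
  newtons: 40

```text
time: 1.15
tool_pos: [0.1525, -0.5022, 0.226]
tool_rot: [3.141, 0.0, -1.784]
contact_force: [-0.1, 0.3, -0.1]
opening: 0.0907
```

```bash
cat >> h.py <<'E'
from scipy.spatial.transform import Rotation as Ro
def goto(p,yaw):
    o=robot.observe(); R=Ro.from_euler("xyz",o["tool_rot"]); T=Ro.from_euler("xyz",[np.pi,0,yaw])
    print("t",o["time"],"pos",o["tool_pos"].round(4),"rot",o["tool_rot"].round(3),"q",o["qpos"].round(2),"F",o["contact_force"].round(1),"open",round(o["opening"]*1e3,1))
    print("shift mm",(R.inv().apply(np.array(p)-o["tool_pos"])*1e3).round(1),"turn",(R.inv()*T).as_rotvec().round(3))
E
python3 -c "
from h import *
goto([.554,-.160,.2],-1.77)"
```

```text
t 1.15 pos [ 0.1525 -0.5022  0.226 ] rot [ 3.141  0.    -1.784] q [-1.42  0.32  1.47 -0.    1.35  0.36] F [-0.1  0.3 -0.1] open 90.7
shift mm [-419.6 -319.8   26.1] turn [ 0.     0.    -0.014]
```

Request:
move_arm:
  increments:
    - [91,-42,-32,0,0,0,0]
    - [91,-42,-32,0,0,0,0]
    - [91,-42,-32,0,0,0,0]
    - [91,-42,-32,0,0,0,0]
    - [91,-42,-32,0,0,0,0]
    - [91,-42,-32,0,0,0,0]
    - [91,-42,-32,0,0,0,0]
    - [91,-42,-32,0,0,0,0]
    - [91,-42,-32,0,0,0,0]
    - [91,0,0,0,0,0,0]

```text
time: 2.4
tool_pos: [0.5198, -0.1792, 0.2244]
tool_rot: [-3.142, 0.0, -1.747]
contact_force: [-0.9, -0.7, -0.6]
opening: 0.0908
```

```bash
python3 -c "
from h import *
goto([.554,-.160,.2],-1.77)
c=robot.read_camera('top'); s=robot.read_camera('side'); save(s,'s3.png'); save(c,'t3.png')"
```

```text
t 2.4 pos [ 0.5198 -0.1792  0.2244] rot [-3.142  0.    -1.747] q [-0.47  0.37  1.4   0.    1.37  1.28] F [-0.9 -0.7 -0.6] open 90.8
shift mm [-24.9 -30.3  24.4] turn [-0.     0.     0.023]
```

View pics/s3.png

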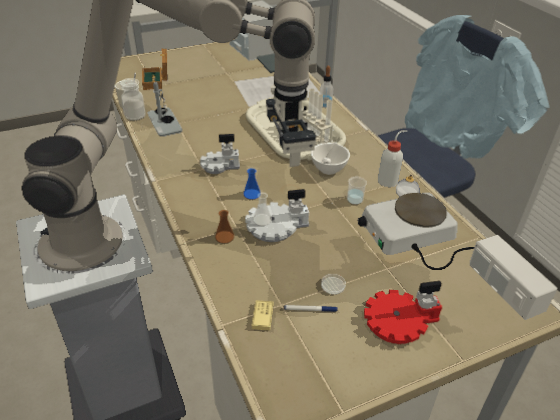

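The gripper hangs above the large turntable at about (292,145) and nothing in the scene has been disturbed. Next I'll centre it over the grip.

Request:
move_arm:
  increments:
    - [91,-25,-30,0,0,0,0.023]
    - [91,0,0,25,0,0,0]
    - [91,0,0,20,0,0,0]
    - [91,0,0,0,0,0,0]

```text
time: 3.0
tool_pos: [0.5493, -0.1674, 0.1792]
tool_rot: [3.141, -0.003, -1.776]
contact_force: [0.1, 0.4, 0.6]
opening: 0.0909
```

```bash
python3 -c "
from h import *
goto([.554,-.160,.089],-1.77)
"
```

```text
t 3.0 pos [ 0.5493 -0.1674  0.1792] rot [ 3.141e+00 -3.000e-03 -1.776e+00] q [-0.43  0.45  1.41 -0.    1.29  1.35] F [0.1 0.4 0.6] open 90.9
shift mm [-8.5 -3.1 90.1] turn [ 0.001 -0.003 -0.006]
```

Request:
move_arm:
  increments:
    - [91,-8.5,-3,20,0,0,0]
    - [91,0,0,25,0,0,0]
    - [91,0,0,20,0,0,0]
    - [91,0,0,15,0,0,0]
    - [91,0,0,0,0,0,0]

```text
time: 3.62
tool_pos: [0.554, -0.1659, 0.1027]
tool_rot: [-3.135, -0.005, -1.779]
contact_force: [0.3, 0.3, 0.6]
opening: 0.091
```

```bash
python3 -c "
from h import *
goto([.554,-.160,.089],-1.77)
s=robot.read_camera('side'); im=s['img'][130:260,220:360,::-1]
cv2.imwrite('pics/s4.png',cv2.resize(im,None,fx=4,fy=4,interpolation=cv2.INTER_CUBIC))"
```

```text
t 3.625 pos [ 0.554  -0.1659  0.1027] rot [-3.135 -0.005 -1.779] q [-0.42  0.52  1.51 -0.    1.1   1.36] F [0.3 0.3 0.6] open 91.0
shift mm [-5.9  1.4 13.6] turn [-0.006 -0.005 -0.009]
```

View pics/s4.png

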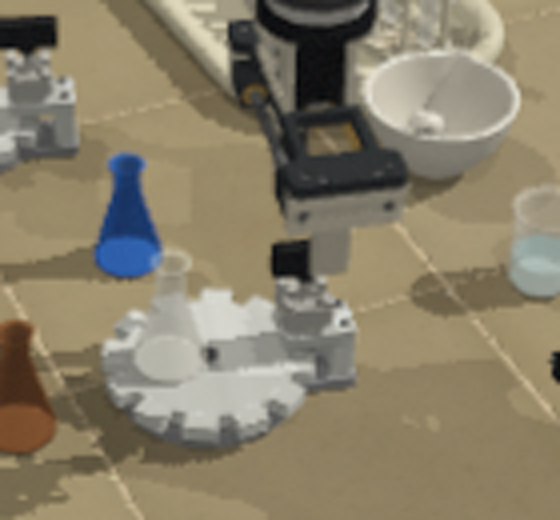

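The near finger is in front of the bar at about (330,250) in the zoomed picture, so the grip lies between the jaws.

Request:
move_arm:
  increments:
    - [91,-6,1,7,-0.006,-0.005,-0.01]
    - [91,0,0,7,0,0,0]
    - [91,0,0,0,0,0,0]

```text
time: 4.05
tool_pos: [0.556, -0.1602, 0.0904]
tool_rot: [-3.137, -0.001, -1.768]
contact_force: [-0.2, 0.7, -0.8]
opening: 0.091
```

```bash
python3 -c "
from h import *
goto([.554,-.160,.089],-1.77)
s=robot.read_camera('side'); im=s['img'][130:260,220:360,::-1]
cv2.imwrite('pics/s5.png',cv2.resize(im,None,fx=4,fy=4,interpolation=cv2.INTER_CUBIC))"
```

```text
t 4.05 pos [ 0.556  -0.1602  0.0904] rot [-3.137e+00 -1.000e-03 -1.768e+00] q [-0.41  0.53  1.52  0.    1.08  1.35] F [-0.2  0.7 -0.8] open 91.0
shift mm [0.2 2.  1.4] turn [-0.005 -0.001  0.002]
```

View pics/s5.png

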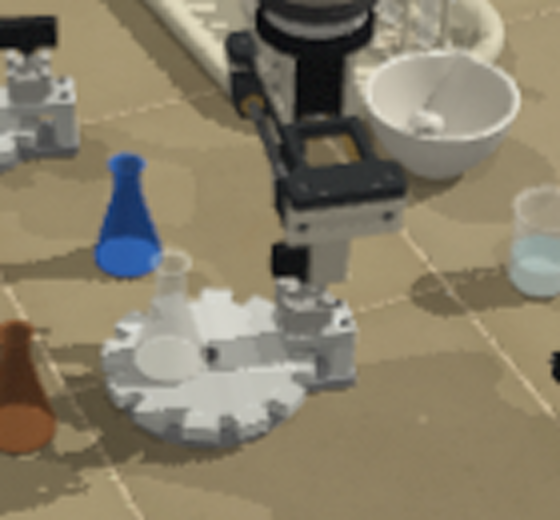

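Request:
move_arm:
  increments:
    - [30,0,2,0,0,0,0]
    - [20,0,0,0,0,0,0]
    - [0,0,0,0,0,0,0]
    - [0,0,0,0,0,0,0]
    - [0,0,0,0,0,0,0]
    - [0,0,0,0,0,0,0]
  newtons: 20

```text
time: 4.85
tool_pos: [0.5544, -0.16, 0.0913]
tool_rot: [-3.135, -0.001, -1.768]
contact_force: [0.2, 0.2, 0.0]
opening: 0.0356
```

```bash
python3 -c "
from h import *
goto([.554,-.160,.089],-1.77)"
```

```text
t 4.85 pos [ 0.5544 -0.16    0.0913] rot [-3.135e+00 -1.000e-03 -1.768e+00] q [-0.41  0.53  1.53  0.    1.08  1.35] F [0.2 0.2 0. ] open 35.6
shift mm [0.1 0.4 2.3] turn [-0.007 -0.001  0.002]
```

Request:
move_arm:
  increments:
    - [0,0,0,2,0,0,0]
    - [0,0,0,0,0,0,0]
    - [0,0,0,0,0,0,0]
    - [0,0,0,0,0,0,0]
    - [0,0,0,0,0,0,0]
  newtons: 20

```text
time: 5.48
tool_pos: [0.5544, -0.16, 0.0891]
tool_rot: [-3.135, -0.001, -1.768]
contact_force: [0.1, -0.2, -0.2]
opening: 0.0005
```

```bash
python3 -c "
from h import *
goto([.554,-.160,.089],-1.77)"
```

```text
t 5.475 pos [ 0.5544 -0.16    0.0891] rot [-3.135e+00 -1.000e-03 -1.768e+00] q [-0.41  0.53  1.53  0.    1.07  1.35] F [ 0.1 -0.2 -0.2] open 0.5
shift mm [0.1 0.4 0.1] turn [-0.006 -0.001  0.002]
```

The fingers shut on nothing, so the grasp missed. I'll look before going on.

```bash
python3 -c "
from h import *
s=robot.read_camera('side'); im=s['img'][130:260,220:360,::-1]
cv2.imwrite('pics/s6.png',cv2.resize(im,None,fx=4,fy=4,interpolation=cv2.INTER_CUBIC))
c=robot.read_camera('top'); cv2.imwrite('pics/t6.png',cv2.resize(c['img'][150:290,190:350,::-1],None,fx=4,fy=4,interpolation=cv2.INTER_CUBIC))
print(proj(s,[.5544,-.16,.0891]),proj(s,[.554,-.16,.106]))
print(robot.look_for('large_grip','side'))"
```

```text
[295.41194066 199.15650493] [295.50220862 194.31821291]
[{'rect': [417.4, 283.6, 25.2, 15.2], 'conf': 0.79}]
```

View pics/s6.png

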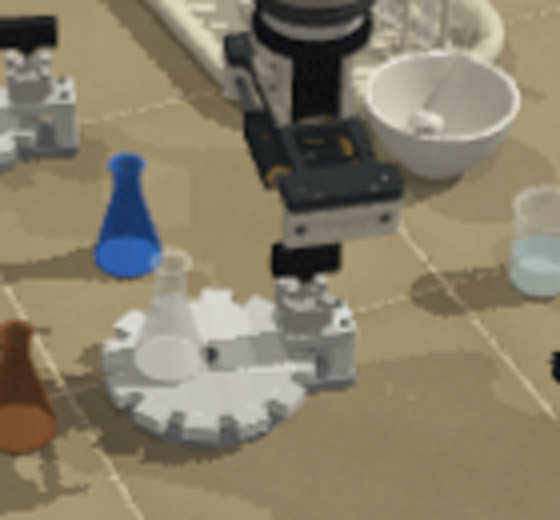

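View pics/t6.png

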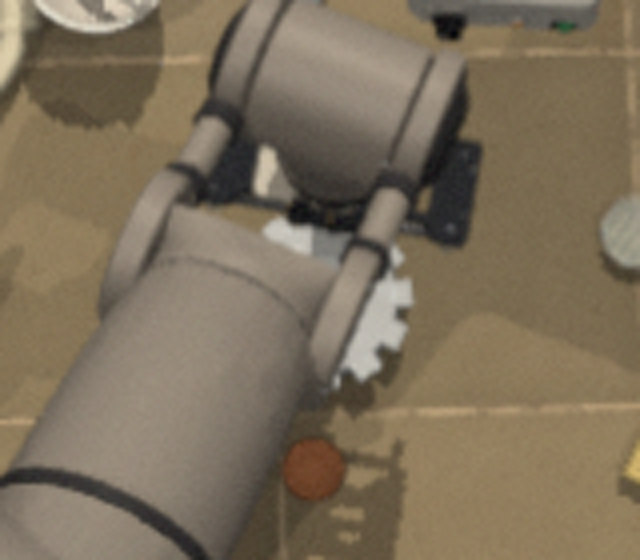

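```bash
python3 -c "
from h import *
s=robot.read_camera('side')
o=robot.observe();R=Ro.from_euler('xyz',o['tool_rot'])
def P(n,x,y,z):
    w=o['tool_pos']+R.apply([x,y,z]); print(n,w.round(3),((proj(s,w)-[220,130])*4).round())
P('tip',0,0,0);P('grasp',0,0,-.0188)
for y in(-.0095,.0095):P('nearfinger open tip inner',.046,y,0);P('outer',.065,y,0);P('shut near outer',.019,y,0);P('shut outer top',.019,y,-.06)
for x in(.095,-.095):
  for y in(-.0375,.0375):P('body',x,y,-.0658)
"
```

```text
tip [ 0.554 -0.16   0.089] [302. 277.]
grasp [ 0.554 -0.16   0.108] [302. 255.]
nearfinger open tip inner [ 0.555 -0.207  0.089] [333. 318.]
outer [ 0.551 -0.226  0.089] [340. 336.]
shut near outer [ 0.56  -0.18   0.089] [322. 292.]
shut outer top [ 0.56  -0.18   0.149] [326. 221.]
nearfinger open tip inner [ 0.536 -0.203  0.089] [305. 321.]
outer [ 0.532 -0.222  0.089] [312. 340.]
shut near outer [ 0.541 -0.177  0.089] [295. 296.]
shut outer top [ 0.541 -0.177  0.149] [297. 225.]
body [ 0.572 -0.26   0.155] [400. 281.]
body [ 0.499 -0.246  0.155] [284. 297.]
body [ 0.609 -0.074  0.155] [323. 111.]
body [ 0.536 -0.059  0.155] [218. 124.]
```

```bash
python3 -c "
from h import *
s=robot.read_camera('side');c=robot.read_camera('top')
o=robot.observe()
def P(p,R,n,x,y,z):
    w=p+R.apply([x,y,z]); print(n,w.round(3),proj(s,w).round(),'t',proj(c,w).round(), 't6 zoom',((proj(c,w)-[190,150])*4).round())
for p,r in ((np.array([.1525,-.5019,.1944]),[-3.1414,.0015,-1.276]),(o['tool_pos'],o['tool_rot'])):
  R=Ro.from_euler('xyz',r)
  P(p,R,'tip',0,0,0)
  for x in(.095,-.095):
    for y in(-.0375,.0375):P(p,R,'body',x,y,-.0658)
im=cv2.imread('pics/side1.png')[200:340,110:260]; cv2.imwrite('pics/s1b.png',cv2.resize(im,None,fx=4,fy=4,interpolation=cv2.INTER_CUBIC))
"
```

```text
tip [ 0.152 -0.502  0.194] [184. 313.] t [403. 336.] t6 zoom [854. 744.]
body [ 0.216 -0.582  0.26 ] [229. 311.] t [440. 313.] t6 zoom [1001.  653.]
body [ 0.144 -0.604  0.26 ] [193. 334.] t [450. 341.] t6 zoom [1040.  764.]
body [ 0.161 -0.4    0.26 ] [170. 252.] t [373. 338.] t6 zoom [730. 754.]
body [ 0.089 -0.422  0.26 ] [136. 271.] t [382. 367.] t6 zoom [769. 867.]
tip [ 0.554 -0.16   0.089] [295. 199.] t [274. 200.] t6 zoom [338. 201.]
body [ 0.572 -0.26   0.155] [320. 200.] t [309. 189.] t6 zoom [475. 157.]
body [ 0.499 -0.246  0.155] [291. 204.] t [304. 214.] t6 zoom [458. 257.]
body [ 0.609 -0.074  0.155] [301. 158.] t [245. 178.] t6 zoom [219. 113.]
body [ 0.536 -0.059  0.155] [274. 161.] t [240. 203.] t6 zoom [200. 212.]
```

View pics/s1b.png

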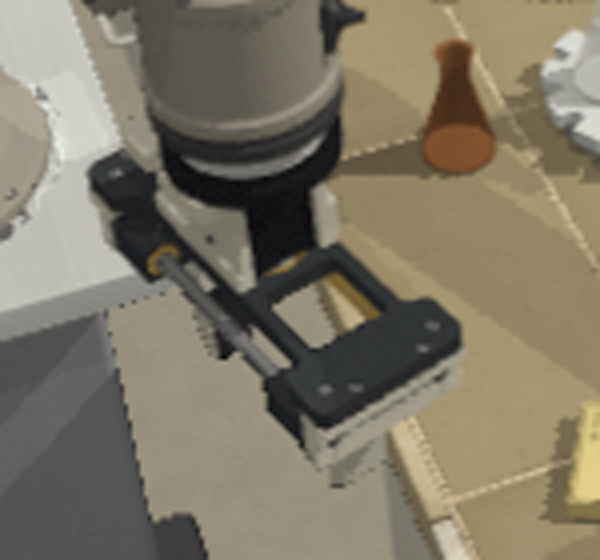

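The gripper's body shows about 12 px higher in the side view than the reported pose predicts, and 17 px higher in the start picture. The top view rules out a sideways shift. So the true gripper seems to sit about 40 mm above its reported height, and the fingers closed above the bar. I'll fit the offset.

```bash
python3 -c "
from h import *
from scipy.optimize import least_squares
s=robot.read_camera('side');c=robot.read_camera('top')
o=robot.observe()
for n,k,(x,y,w,h) in (('s7',s,(270,150,70,60)),('t7',c,(230,170,90,60))):
    cv2.imwrite(f'pics/{n}.png',cv2.resize(k['img'][y:y+h,x:x+w,::-1],None,fx=8,fy=8,interpolation=cv2.INTER_CUBIC))
R=Ro.from_euler('xyz',o['tool_rot'])
for dz in (0,.03,.043,.05):
  for x,y in((.095,-.0375),(.095,.0375),(-.095,-.0375),(-.095,.0375)):
    w=o['tool_pos']+R.apply([x,y,-.0658])+[0,0,dz]; print(dz,(x,y),'s7',((proj(s,w)-[270,150]+.5)*8).round(),'t7',((proj(c,w)-[230,170]+.5)*8).round())
"
```

```text
0 (0.095, -0.0375) s7 [404. 405.] t7 [633. 159.]
0 (0.095, 0.0375) s7 [172. 438.] t7 [600. 359.]
0 (-0.095, -0.0375) s7 [250.  67.] t7 [123.  70.]
0 (-0.095, 0.0375) s7 [39. 93.] t7 [ 84. 268.]
0.03 (0.095, -0.0375) s7 [410. 330.] t7 [641. 141.]
0.03 (0.095, 0.0375) s7 [175. 362.] t7 [606. 346.]
0.03 (-0.095, -0.0375) s7 [254.  -6.] t7 [117.  50.]
0.03 (-0.095, 0.0375) s7 [40. 20.] t7 [ 77. 253.]
0.043 (0.095, -0.0375) s7 [413. 297.] t7 [644. 133.]
0.043 (0.095, 0.0375) s7 [176. 329.] t7 [609. 340.]
0.043 (-0.095, -0.0375) s7 [255. -37.] t7 [114.  41.]
0.043 (-0.095, 0.0375) s7 [ 40. -12.] t7 [ 74. 246.]
0.05 (0.095, -0.0375) s7 [414. 279.] t7 [646. 129.]
0.05 (0.095, 0.0375) s7 [177. 311.] t7 [611. 337.]
0.05 (-0.095, -0.0375) s7 [256. -55.] t7 [113.  36.]
0.05 (-0.095, 0.0375) s7 [ 41. -29.] t7 [ 72. 243.]
```

View pics/s7.png

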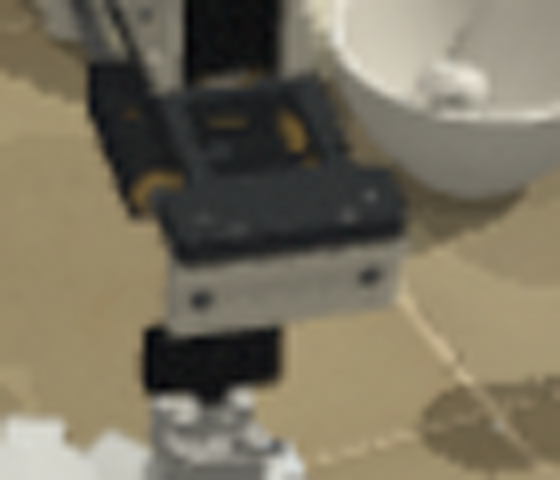

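View pics/t7.png

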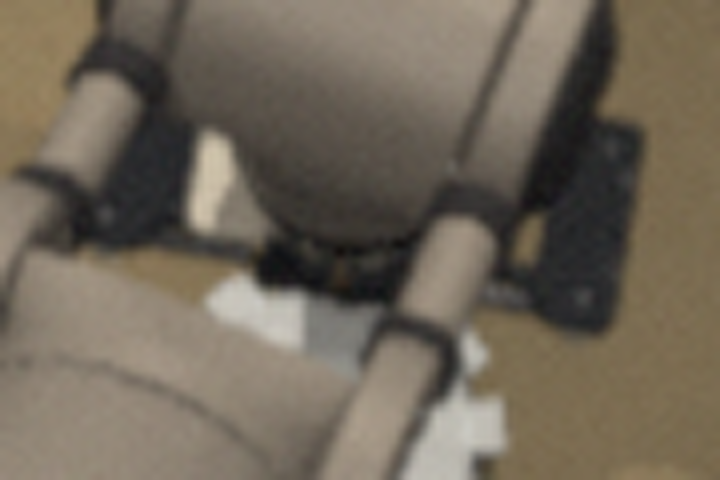

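Both views fit an offset of about +42 mm in z with no lateral error. So I'll reopen and go down in steps, watching the force and the pictures, to a reported z of about 0.047.

Request:
move_arm:
  increments:
    - [60,0,0,0,0,0,0]
    - [60,0,0,0,0,0,0]
    - [60,0,0,0,0,0,0]
    - [60,0,0,0,0,0,0]
    - [60,0,0,6,0,0,0]
    - [60,0,0,7,0,0,0]
    - [60,0,0,7,0,0,0]
    - [60,0,0,0,0,0,0]

```text
time: 6.88
tool_pos: [0.5541, -0.1599, 0.0671]
tool_rot: [-3.137, -0.001, -1.768]
contact_force: [0.7, -0.5, -0.1]
opening: 0.0599
```

```bash
python3 -c "
from h import *
goto([.554,-.160,.047],-1.77)
s=robot.read_camera('side'); cv2.imwrite('pics/s8.png',cv2.resize(s['img'][150:220,250:340,::-1],None,fx=6,fy=6,interpolation=cv2.INTER_CUBIC))"
```

```text
t 6.875 pos [ 0.5541 -0.1599  0.0671] rot [-3.137e+00 -1.000e-03 -1.768e+00] q [-0.41  0.56  1.55  0.    1.02  1.35] F [ 0.7 -0.5 -0.1] open 59.9
shift mm [ 0.1  0.2 20.1] turn [-0.005 -0.001  0.002]
```

View pics/s8.png

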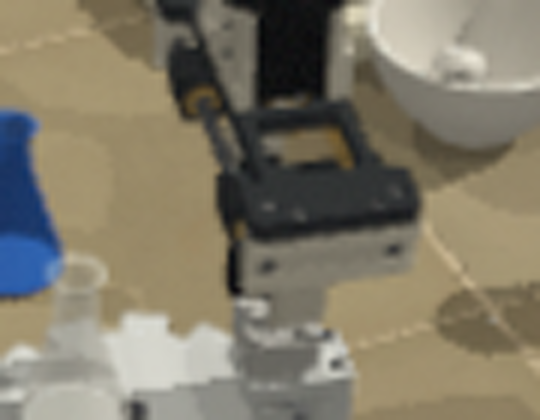

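The near finger now covers the bar at about (285,290) in the zoomed picture, with no contact. I'll go down the last bit and close.

Request:
move_arm:
  increments:
    - [60,0,0,7,0,0,0]
    - [60,0,0,7,0,0,0]
    - [60,0,0,4,0,0,0]
    - [60,0,0,0,0,0,0]
    - [0,0,0,0,0,0,0]
    - [0,0,0,0,0,0,0]
    - [0,0,0,0,0,0,0]
    - [0,0,0,0,0,0,0]
    - [0,0,0,0,0,0,0]
    - [0,0,0,0,0,0,0]

```text
time: 8.18
tool_pos: [0.555, -0.1602, 0.0489]
tool_rot: [-3.134, -0.001, -1.768]
contact_force: [-0.3, 0.6, -0.9]
opening: 0.0139
```

```bash
python3 -c "
from h import *
goto([.554,-.160,.047],-1.77)
s=robot.read_camera('side'); cv2.imwrite('pics/s9.png',cv2.resize(s['img'][150:240,240:340,::-1],None,fx=6,fy=6,interpolation=cv2.INTER_CUBIC))"
```

```text
t 8.175 pos [ 0.555  -0.1602  0.0489] rot [-3.134e+00 -1.000e-03 -1.768e+00] q [-0.41  0.58  1.57  0.    0.98  1.35] F [-0.3  0.6 -0.9] open 13.9
shift mm [0.  1.  1.9] turn [-0.007 -0.001  0.002]
```

View pics/s9.png

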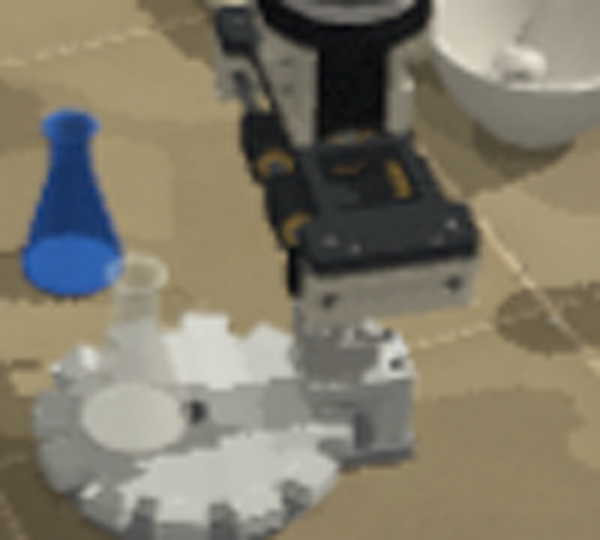

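Request:
move_arm:
  increments:
    - [0,0,0,0,0,0,0]
    - [0,0,0,0,0,0,0]
    - [0,0,0,0,0,0,0]
  newtons: 40

```text
time: 8.6
tool_pos: [0.555, -0.1602, 0.0489]
tool_rot: [-3.134, -0.001, -1.768]
contact_force: [0.4, -0.3, 0.6]
opening: 0.013
```

The opening stopped at 13 mm, so the bar is gripped. Lifting now.

Request:
move_arm:
  increments:
    - [0,0,0,-6,0,0,0]
    - [0,0,0,-8,0,0,0]
    - [0,0,0,-8,0,0,0]
    - [0,0,0,-8,0,0,0]
    - [0,0,0,0,0,0,0]

```text
time: 9.22
tool_pos: [0.5541, -0.1599, 0.0785]
tool_rot: [-3.137, -0.001, -1.768]
contact_force: [2.6, -1.4, -10.3]
opening: 0.0129
```

```bash
python3 -c "
from h import *
goto([.555,-.160,.079],-1.77)
s=robot.read_camera('side'); cv2.imwrite('pics/s10.png',cv2.resize(s['img'][140:240,230:340,::-1],None,fx=6,fy=6,interpolation=cv2.INTER_CUBIC))"
```

```text
t 9.225 pos [ 0.5541 -0.1599  0.0785] rot [-3.137e+00 -1.000e-03 -1.768e+00] q [-0.41  0.55  1.54  0.    1.05  1.35] F [  2.6  -1.4 -10.3] open 12.9
shift mm [-0.1 -0.9 -0.5] turn [-0.005 -0.001  0.002]
```

View pics/s10.png

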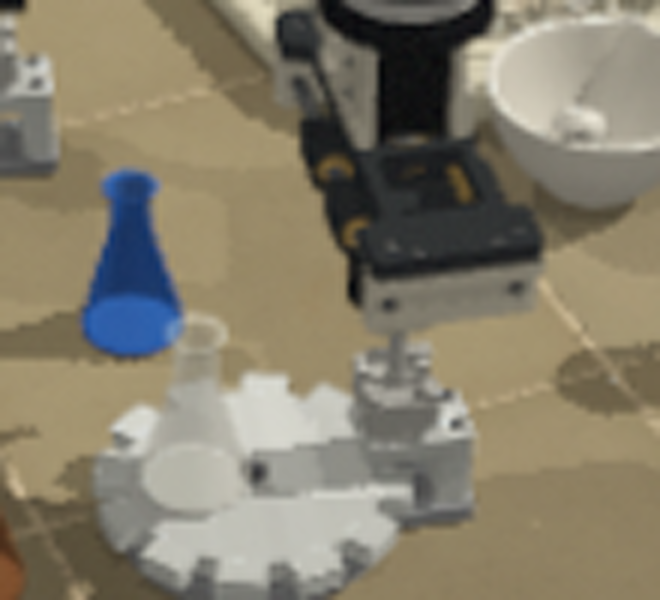

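The plunger is up about 30 mm, with the bare stem showing at (398,345). The pull of 10.3 N fits the spring. Now I'll turn it.

Request:
move_arm:
  increments:
    - [0,0,0,0,0,0,-0.1]
    - [0,0,0,0,0,0,-0.15]
    - [0,0,0,0,0,0,-0.15]
    - [0,0,0,0,0,0,-0.1]
    - [0,0,0,0,0,0,0]

```text
time: 9.9
tool_pos: [0.554, -0.1605, 0.0768]
tool_rot: [-3.139, -0.003, -1.254]
contact_force: [3.2, -1.1, -10.8]
opening: 0.0131
```

```bash
python3 -c "
from h import *
goto([.5542,-.160,.079],-.29)"
```

```text
t 9.9 pos [ 0.554  -0.1605  0.0768] rot [-3.139e+00 -3.000e-03 -1.254e+00] q [-0.41  0.55  1.54 -0.    1.05  0.84] F [  3.2  -1.1 -10.8] open 13.1
shift mm [-0.4 -0.3 -2.2] turn [-0.001 -0.004 -0.964]
```

Request:
move_arm:
  increments:
    - [0,0,0,-1.5,0,0,-0.12]
    - [0,0,0,-0.5,0,0,-0.16]
    - [0,0,0,-0.5,0,0,-0.16]
    - [0,0,0,-0.5,0,0,-0.16]
    - [0,0,0,-0.5,0,0,-0.16]
    - [0,0,0,0,0,0,-0.1]
    - [0,0,0,0,0,0,0]

```text
time: 10.78
tool_pos: [0.5548, -0.1612, 0.0792]
tool_rot: [3.141, -0.006, -0.385]
contact_force: [3.1, -2.2, -10.4]
opening: 0.0133
```

```bash
python3 -c "
from h import *
goto([.5542,-.160,.079],-.29)
s=robot.read_camera('side'); cv2.imwrite('pics/s11.png',cv2.resize(s['img'][140:240,230:340,::-1],None,fx=6,fy=6,interpolation=cv2.INTER_CUBIC))"
```

```text
t 10.775 pos [ 0.5548 -0.1612  0.0792] rot [ 3.141 -0.006 -0.385] q [-0.42  0.55  1.54 -0.    1.05 -0.03] F [  3.1  -2.2 -10.4] open 13.3
shift mm [-1.  -0.9  0.2] turn [ 0.001 -0.006 -0.095]
```

View pics/s11.png

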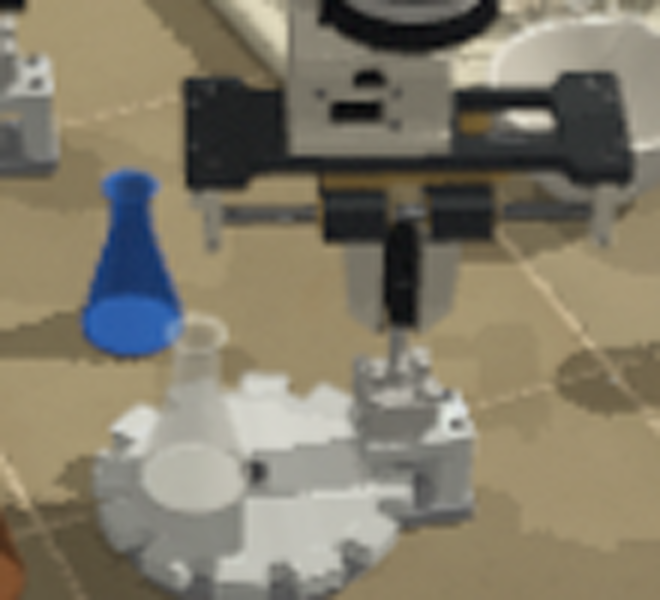

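The bar has turned 79° and stands edge-on between the jaws at (402,270). I'll add a little more turn, then lower it into the notch.

Request:
move_arm:
  increments:
    - [0,0,0,0,0,0,-0.09]
    - [0,0,0,0,0,0,0]
    - [0,-0.5,-0.5,4,0,0,0]
    - [0,0,0,4,0,0,0]
    - [0,0,0,3,0,0,0]
    - [0,0,0,0,0,0,0]

```text
time: 11.58
tool_pos: [0.5549, -0.1611, 0.0674]
tool_rot: [3.14, -0.007, -0.306]
contact_force: [3.0, -2.0, -8.7]
opening: 0.0128
```

```bash
python3 -c "
from h import *
goto([.5542,-.160,.065],-.29)"
```

```text
t 11.575 pos [ 0.5549 -0.1611  0.0674] rot [ 3.14  -0.007 -0.306] q [-0.41  0.56  1.55 -0.    1.02 -0.11] F [ 3.  -2.  -8.7] open 12.8
shift mm [-1.  -0.9  2.4] turn [ 0.002 -0.007 -0.016]
```

Request:
move_arm:
  increments:
    - [0,0,0,2,0,0,0]
    - [0,0,0,1.5,0,0,0]
    - [0,0,0,0,0,0,0]

```text
time: 11.95
tool_pos: [0.5552, -0.1612, 0.0651]
tool_rot: [3.14, -0.008, -0.306]
contact_force: [4.2, -1.7, -8.2]
opening: 0.0132
```

Request:
move_arm:
  increments:
    - [0,0,0,1.5,0,0,0]
    - [0,0,0,1,0,0,0]
    - [0,0,0,0,0,0,0]

```text
time: 12.32
tool_pos: [0.5554, -0.1613, 0.065]
tool_rot: [3.139, -0.01, -0.306]
contact_force: [0.8, -1.7, -5.1]
opening: 0.0131
```

It stopped at a rise of 16 mm and the pull is falling, so it rests in the notch. I'll release it and open only partway, because the flask is near.

Request:
move_arm:
  increments:
    - [13,0,0,0.8,0,0,0]
    - [16,0,0,0,0,0,0]
    - [22,0,0,0,0,0,0]
    - [32,0,0,0,0,0,0]
    - [36,0,0,0,0,0,0]
    - [36,0,0,0,0,0,0]
  newtons: 10

```text
time: 13.08
tool_pos: [0.5552, -0.1607, 0.0641]
tool_rot: [3.14, -0.009, -0.306]
contact_force: [0.3, -0.4, 0.3]
opening: 0.0357
```

```bash
python3 -c "
from h import *
goto([.5542,-.160,.065],-.29)
s=robot.read_camera('side'); cv2.imwrite('pics/s12.png',cv2.resize(s['img'][140:240,230:340,::-1],None,fx=6,fy=6,interpolation=cv2.INTER_CUBIC))"
```

```text
t 13.075 pos [ 0.5552 -0.1607  0.0641] rot [ 3.14  -0.009 -0.306] q [-0.41  0.56  1.56 -0.    1.01 -0.11] F [ 0.3 -0.4  0.3] open 35.7
shift mm [-1.2 -0.4 -0.9] turn [ 0.002 -0.009 -0.016]
```

View pics/s12.png

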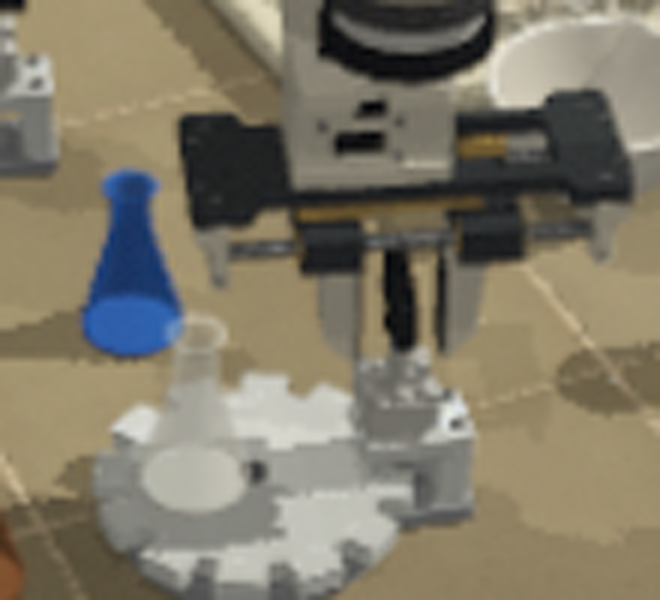

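The fingers are clear of the bar on both sides at (340,300) and (460,300), and the bar stays raised and turned at (400,300). I'll retreat straight up.

Request:
move_arm:
  increments:
    - [36,0,0,-10,0,0,0]
    - [36,0,0,-20,0,0,0]
    - [36,0,0,-25,0,0,0]
    - [36,0,0,-30,0,0,0]
    - [36,0,0,-30,0,0,0]
    - [36,0,0,-30,0,0,0]
    - [36,40,0,-10,0,0,0]
    - [36,0,50,0,0,0,0]
    - [36,0,50,0,0,0,0]
    - [36,0,50,0,0,0,0]
    - [36,0,50,0,0,0,0]
    - [36,0,0,0,0,0,0]

```text
time: 14.62
tool_pos: [0.5321, -0.3682, 0.2343]
tool_rot: [3.138, -0.018, -0.303]
contact_force: [-1.5, 0.3, -0.2]
opening: 0.0358
```

```bash
python3 -c "
from h import *
goto([.5542,-.160,.2],-.29)
s=robot.read_camera('side'); c=robot.read_camera('top'); save(s,'s13f.png'); cv2.imwrite('pics/s13.png',cv2.resize(s['img'][140:240,230:340,::-1],None,fx=6,fy=6,interpolation=cv2.INTER_CUBIC)); save(c,'t13.png')
print(fitbar([(s,(291,182,12,16))],[.555,-.16,1.28],.122))
for z in (.106,.122,.127): print(z,proj(s,[.554,-.160,z+.013]),proj(s,[.554,-.160,z-.013]))
"
```

```text
t 14.625 pos [ 0.5321 -0.3682  0.2343] rot [ 3.138 -0.018 -0.303] q [-0.73  0.54  1.1   0.    1.48 -0.42] F [-1.5  0.3 -0.2] open 35.8
shift mm [ -41.7 -205.4   32.8] turn [ 0.004 -0.018 -0.013]
(array([ 0.55552902, -0.15869006,  1.17868791]), np.float64(4.316515522875817))
0.106 [295.67636409 190.51901601] [295.33007717 198.07443748]
0.122 [295.89354407 185.7829237 ] [295.54221733 193.44531763]
0.127 [295.96206484 184.289063  ] [295.60913929 191.98538081]
```

View pics/s13.png

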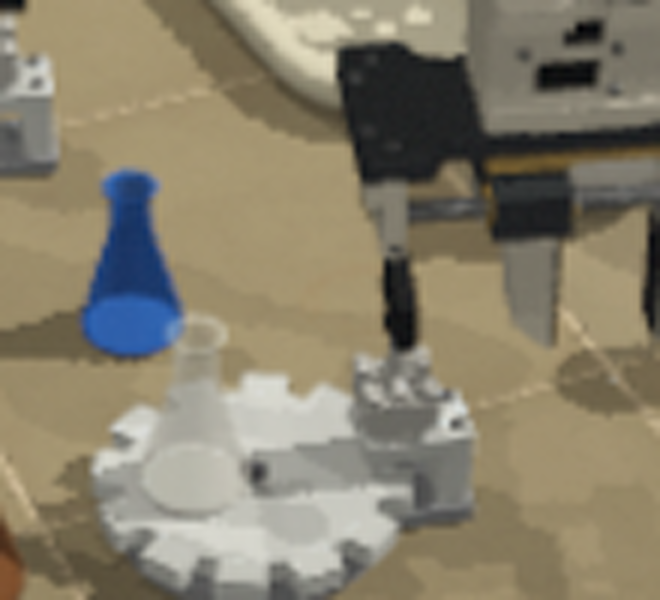

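View pics/s13f.png

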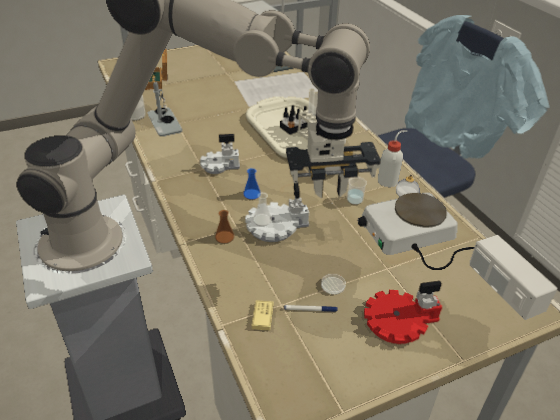

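View pics/t13.png

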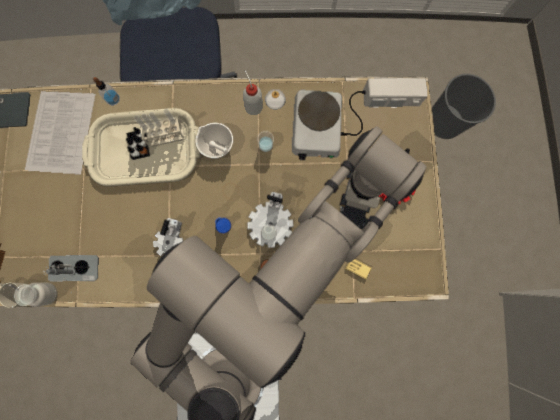

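```bash
python3 -c "
from h import *
c=robot.read_camera('top'); cv2.imwrite('pics/t14.png',cv2.resize(c['img'][180:255,240:300,::-1],None,fx=8,fy=8,interpolation=cv2.INTER_CUBIC))
print(fitbar([(c,(264,186,24,24))],[.555,-.16,1.28],.122)); print(robot.observe()['time'])"
```

```text
(array([ 0.55230187, -0.15984926,  1.2581661 ]), np.float64(30.782216935793926))
14.775
```

View pics/t14.png

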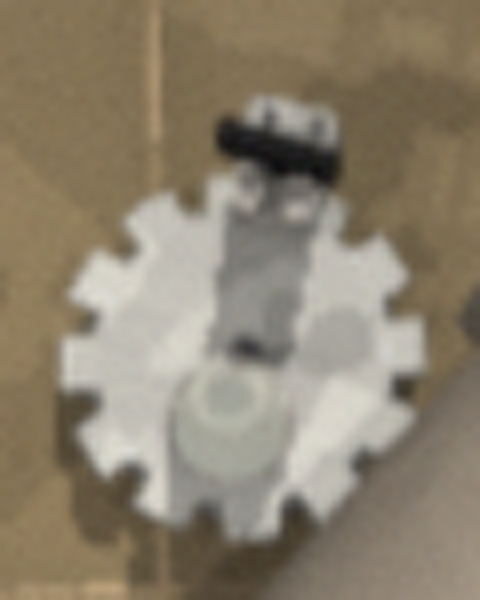

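The top view shows the bar crosswise at (280,145) and the flask still upright at (230,420), in the same place as before. The yaw fits 1.26 rad against -0.20 at the start, a turn of about 84°. Time to hand in.

```bash
python3 -c "
from cell import robot
print(robot.hand_in())"
```

```text
the job is handed in; nothing more can be done
None
```

The large turntable's plunger is up, turned and resting in its notch, and it stayed there after I let go. I lifted it about 30 mm, turned it about 84° and lowered it until it stopped at a rise of about 16 mm. Then I released it, moved clear and handed the job in at about 15 s.

**Last checks:**
- **Grip:** in both camera views the released bar is raised and stands crosswise. The top view fits a turn of about 84°. The side view alone fits about 79°, but its edge-on outline there is a weaker measure.
- **Flask and small turntable:** the flask stands upright where it was. The small plunger looks untouched.
- **Forces:** the highest force in any reading was about 11 N.

**What disagreed:** the first grasp closed on nothing. Both cameras showed the gripper about 42 mm above its reported height. I went down by that much more in steps, and the second grasp held the bar. I did not find out why the reported height is off.

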